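Press the snap-in cover home

ROBOT

A 6-joint arm with a two-finger parallel gripper is mounted at the origin on the work surface. World frame = base frame: x ahead of the robot, y to its left, z up, the work surface at z = 0. Lengths are in m, angles in rad, forces in N, time in s.
With the tool pointing down it reaches from about 0.25 to 0.8 m from the base axis. Payload 8.5 kg.
Tool frame: the origin (TCP) lies at the very end of the fingers, on their centre line; the grasp point (between the pads) lies 19 mm behind it; z points along the fingers, y is the line along which they close (so a half turn about z gives the same grasp; the last joint's range is limited). The gripper opens to 85 mm and grips with 20 to 120 N. Pads are 22 mm wide; open, the fingers measure 114 mm over their backs; the gripper's body (76 mm by 85 mm) begins 54 mm behind the grasp point. The pads swing forward as they close: fully open they stand 13 mm farther back than shut.
Start: joints at [1.287, 0.238, -0.013, 1.319, 0, 1.571], TCP at [0.147, 0.504, 0.231] pointing down, gripper open.
Joint ranges: [-2.66, 2.66], [-1.03, 1.9], [-1.14, 1.46], [-1.82, 2.27], [-1.45, 1.34], [-3.14, 3.14]. Speed limits (rad/s): [2.22, 2.22, 2.79, 3.14, 3.14, 3.14].

INTERFACE

Orientations are given as a unit quaternion [w, x, y, z].
In Python, from station import r gives the robot as it stands. The module is installed in compiled form; this text tells all that it offers.
- The arm moves only by the tool drive_tool, never from a script. Its argument "series" is a list of rows, each a list of 3 entries, a list of its own where there are three numbers: the finger opening in mm, from 0 to 85.4, then the shift along the tool's x, y, z in mm, then the turn, a rotation vector about the tool's x, y, z in degrees. In form: [[fingers, [x, y, z], [ax, ay, az]], ...]. A call has 1 to 12 rows; each row is the pose to reach, as a shift and turn from the pose commanded when the call began, along the tool's axes at that moment; what a row does not reach only later rows make up. A row lasts 1/10 s, in which the tool goes at most 50 mm and 8.59 degrees, less where a joint would pass 70% of its speed; a pose out of reach is approached as far as the arm can. A call with a gripper value outside its range is refused whole. The fingers move at their own pace and stop on an object; "squeeze" is the grip in N (left out, the last holds). Time passes only in rows, so rows that repeat a pose let the fingers close. It gives the time, the measured TCP pose, the force, the opening and the grip force at its end, in the units of the state.
- r.get_obs(): the state, without advancing time (a new reading comes with each control period).
- r.get_image(name): name is "side" or "top"; returns (picture, depth): 420x560x3 uint8, blue, green, red; 420x560 float32, m along the optical axis (not along the pixel's ray), 0 where there is no reading.
- r.calibration(name): a dict with "intrinsics" (3x3 intrinsics, pixels), "view" (4x4, takes a point from world to camera coordinates). Camera axes: x right, y up, looking along -z (the intrinsics and any distortion apply to the point x, -y, -z); pixel columns grow to the right and rows downward; lengths in m; the calibration is good to about 2 mm. A picture is of the moment at which its call begins. calibration takes no time and is no camera call.
- r.sign_off(): hands the job in; it is judged then, once.
The state is a dict: "clock": time; "joint_pos": joint angles; "dq": joint speeds; "tau": joint torques, N m; "tool_pos": TCP position; "ee_rot": TCP orientation; "force": force on the tool from outside, world axes, zero at the start; "torque": the same for the moment, N m; "gripper_width": finger opening in m; "finger_force": force on a finger pad.
Only numpy, scipy, OpenCV 4.12 (cv2) and the standard library are available. Lean on these libraries where they do the work, as an engineer would, in place of code of your own. Each camera call takes 0.05 s, during which the arm holds its last target. There are 200 camera calls.

TASK

The cover on the round metal housing is still sitting loose on its catches. Take the pressing tool out of its stand, press the cover squarely down with the tool's foot until it clicks past all its catches and bottoms on the shim beneath, keeping a firm push of about 15 N on it there for half a second and never pushing with more than 30 N, then put the tool back upright in its stand. Press with the tool only, not with the gripper, and leave the other things on the bench where they are.

Things in the scene. Friction and masses are not known exactly. Their poses are not given: they have to be found in the camera images.
- housing: Round aluminium housing, fixed: 80 mm outer diameter on a dark steel base plate 112 mm across, 10 mm thick; rim 46 mm above the bench. Upright open bore, 51 mm diameter. Origin: on the bore's axis at bench height, z up. Low in the bore, out of sight, is a rigid flat shim of unmeasured height: the seated cover's underside ends anywhere from 22.5 to 26.5 mm above the origin.
- catches (a point): Middle of the three sprung catches, on the bore's axis 40 mm above the bench. Steel noses of 8 mm diameter stick 4 mm into the bore, 120 degrees apart, leaving a 43 mm circle; they slide outwards as the cover is pushed down past them and spring back over its top.
- cover: Dark grey plastic snap-in cover to be seated: disc of 48 mm diameter, 8 mm thick, 40 g, flat top, lower edge bevelled. Origin: centre of its underside, z up; it starts level on the catches, about 40 mm above the bench, its top 2 mm above the rim.
- cover_top (a point): Centre of the cover's flat top. The push to move it down rises over the first 2 to 6 mm to a peak of 8 to 16 N (differs with friction), then drops to nothing by 8 or 9 mm as the catches snap shut over it. Then it moves freely to the shim, 13 to 18 mm below its start, where the push rises steeply (about 8 N per mm of arm motion).
- tool: Pressing tool, about 250 g, 115 mm long, standing upright: flat round aluminium foot of 34 mm diameter, 10 mm thick; steel shaft of 16 mm diameter; from 45 to 115 mm above the foot's underside a square wooden handle, 24 x 24 mm. Origin: centre of the foot's underside, z up along the handle; x and y are normal to the handle's flat faces.
- tool_grip (a point): Where to grip the tool: on its axis, 85 mm above the foot's underside, across two parallel flat faces (24 mm apart).
- stand: The tool's stand, fixed: black plastic cup of 52 mm outer and 42 mm inner diameter, rim 30 mm above the bench, on a base plate 84 mm across. Its inner floor, where the tool's foot stands, is 6 mm above the bench. Origin: on its axis at bench height, z up.
- spare_cover: Bystander: a spare cover of the same kind (48 mm diameter, 8 mm thick) lying on the bench between housing and stand. Origin: centre of its underside.
- mouse: Bystander: black computer mouse, 105 x 62 x 33 mm. Origin: centre of its underside.
- screwdriver: Bystander: screwdriver lying on the bench. Origin: under its middle.
- dropper: Bystander: small white plastic bottle, 36 mm diameter, 85 mm high. Origin: centre of its underside.
- dish: Bystander: clear shallow dish, 90 mm diameter, 18 mm high. Origin: centre of its underside.
- reel: Bystander: white plastic reel lying flat, 110 mm diameter, 18 mm high. Origin: centre of its underside.

How it is judged:
By the outcome, as a careful person would: the job done as asked, in the order asked, and still so for the second after the job is handed in, with the robot touching nothing.
It also fails if it takes over 69 s, if anything falls off the work surface, if the arm or the gripper's body presses on something with over 40 N, if the wrist force passes 120 N, or if a joint passes its speed limit or range.

## Working session

There is one attempt and no reset: what is moved stays moved. The work goes in short steps, Python scripts to look and compute and a tool call to move; the robot and the scene stay as the last step left them, time stands still between calls to the robot, and variables do not carry over. Pictures are saved under pics/ and viewed, at most 10 in all, crops included, and the job is handed in when it is done.

Besides the shell and the picture viewer there is one more tool, called as a command line: name --argument value ..., lists and objects as JSON in quotes. drive_tool: Moves the arm, as the interface text tells. Its arguments: {"type":"object","properties":{"series":{"type":"array"},"squeeze":{"type":"number"}},"required":["series"]}

```bash
mkdir -p pics
python3 - <<'E'
from station import r
import cv2,numpy as np
o=r.get_obs();print({k:np.round(v,4) for k,v in o.items()})
for n in("side","top"):
    p,d=r.get_image(n);cv2.imwrite(f"pics/{n}0.png",p);np.savez(f"{n}0.npz",p=p,d=d)
    c=r.calibration(n);print(n,{k:np.round(v,4).tolist() for k,v in c.items()},(d>0).mean())
E
```

```text
{'clock': np.float64(0.0), 'joint_pos': array([ 1.287 ,  0.2388, -0.0142,  1.3192, -0.    ,  1.5708]), 'dq': array([-0.0004,  0.0006, -0.0005, -0.0004, -0.0004, -0.0001]), 'tau': array([-6.00000e-04, -5.38778e+01,  3.46440e+01,  1.82000e-02,
        0.00000e+00,  0.00000e+00]), 'tool_pos': array([0.1469, 0.5036, 0.2307]), 'ee_rot': array([-1.000e-04,  1.415e-01,  9.899e-01, -7.000e-04]), 'force': array([ 0.6259, -0.7657,  0.3765]), 'torque': array([-0.0098, -0.0441, -0.0433]), 'finger_force': np.float64(0.0), 'gripper_width': np.float64(0.0856)}
side {'intrinsics': [[456.405, 0.0, 277.4583], [0.0, 456.405, 199.6998], [0.0, 0.0, 1.0]], 'view': [[0.9553, -0.2955, 0.0022, -0.5368], [0.1787, 0.5839, 0.7919, -0.1689], [-0.2353, -0.7562, 0.6106, -0.9631], [0.0, 0.0, 0.0, 1.0]]} 0.9959438775510204
top {'intrinsics': [[433.122, 0.0, 275.441], [0.0, 433.122, 215.8802], [0.0, 0.0, 1.0]], 'view': [[0.025, -0.9989, 0.0399, -0.0308], [0.9959, 0.0283, 0.0864, -0.5774], [-0.0875, 0.0376, 0.9955, -1.0186], [0.0, 0.0, 0.0, 1.0]]} 0.9958673469387755
```

View pics/side0.png

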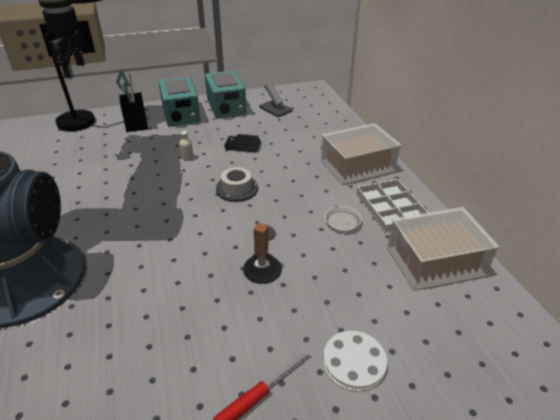

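View pics/top0.png

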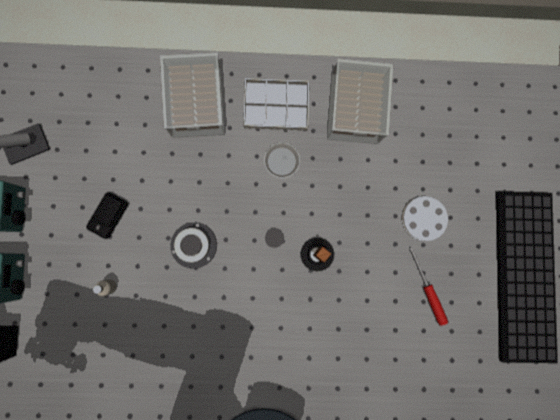

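The side view shows the tool in its stand at about (262,250) and the housing at (237,182). The top view shows the housing at (191,245), the spare cover at (275,237), and the stand at (318,254) with the handle top near (323,255).

```bash
cat > h.py <<'E'
import numpy as np,cv2
from station import r
def cloud(n,d):
    c=r.calibration(n);K=np.array(c["intrinsics"]);V=np.array(c["view"])
    v,u=np.mgrid[:d.shape[0],:d.shape[1]]
    P=np.stack([(u-K[0,2])/K[0,0]*d,-(v-K[1,2])/K[1,1]*d,-d],-1)
    return (P-V[:3,3])@V[:3,:3]
def proj(n,X):
    c=r.calibration(n);K=np.array(c["intrinsics"]);V=np.array(c["view"])
    p=np.atleast_2d(X)@V[:3,:3].T+V[:3,3];p=p*[1,-1,-1]
    q=p@K.T;return q[:,:2]/q[:,2:]
E
python3 - <<'E'
from h import *
ims=[]
for n,(u,v) in {"top":(255,245),"side":(250,215)}.items():
    f=np.load(n+"0.npz");W=cloud(n,f["d"]);p=f["p"].astype(int)
    b,g,rr=p[...,0],p[...,1],p[...,2]
    m=(rr>1.5*b)&(rr>60)&(g<0.75*rr)
    m&=(abs(W[...,1]+.1)<.15)&(abs(W[...,0]-.5)<.3)&(W[...,2]>.03)
    vv,uu=np.nonzero(m);print(n,"handle px",m.sum(),uu.min(),uu.max(),vv.min(),vv.max(),"z",np.round(np.percentile(W[m][:,2],[2,50,90,98]),4))
    t=m&(W[...,2]>.113);print("top face",t.sum(),W[t].mean(0).round(4))
    if t.sum()>5:
        print(cv2.minAreaRect(W[t][:,:2].astype(np.float32)*1000))
    # housing: rim points and cover
    for lo,hi,nm in((.041,.047,"rim"),(.0472,.053,"cover"),(.007,.013,"plate"),(.026,.034,"standrim")):
        for cx in ("L","R"):
            mm=(W[...,2]>lo)&(W[...,2]<hi)&(abs(W[...,0]-.5)<.15)&((W[...,1]>.07)&(W[...,1]<.3) if cx=="L" else (W[...,1]<-.03)&(W[...,1]>-.2))
            if mm.sum()>15:
                q=W[mm][:,:2]*1000;print(nm,cx,mm.sum(),cv2.minEnclosingCircle(q.astype(np.float32)),np.median(W[mm][:,2]).round(4),q.mean(0).round(1))
    c=f["p"][v-70:v+70,u-100:u+100];ims.append(cv2.resize(c,None,fx=4,fy=4,interpolation=cv2.INTER_CUBIC))
    print(np.round(W[v,u],4))
cv2.imwrite("pics/top_c.png",ims[0]);cv2.imwrite("pics/side_c.png",ims[1])
print(proj("side",[[.147,.504,.231],[0,0,0]]),proj("top",[[.147,.504,.231],[0,0,0]]))
E
```

```text
top handle px 132 316 430 247 288 z [0.1026 0.1205 0.1226 1.0652]
top face 125 [ 0.4894 -0.1133  0.1505]
((494.81280517578125, -54.89258575439453), (155.64239501953125, 30.018173217773438), 84.95491790771484)
rim L 578 ((504.1581115722656, 181.20419311523438), 39.812808990478516) 0.0452 [503.9 181.5]
cover L 276 ((504.1601867675781, 181.0164337158203), 39.288753509521484) 0.0483 [503.5 180.7]
plate L 627 ((504.1365966796875, 181.33999633789062), 55.973114013671875) 0.0097 [503.7 175.7]
plate R 172 ((509.26165771484375, -141.9405517578125), 126.64313507080078) 0.0079 [ 493.6 -107.1]
standrim R 97 ((490.2115783691406, -120.35529327392578), 25.863183975219727) 0.0296 [ 490.7 -115.7]
[ 0.5073  0.0321 -0.0006]
side handle px 328 254 267 223 255 z [0.057  0.1017 0.1219 0.1229]
top face 114 [ 0.4886 -0.1217  0.1203]
((489.44818115234375, -119.91409301757812), (23.8858699798584, 23.198715209960938), 56.14441680908203)
rim L 194 ((501.9300537109375, 182.15187072753906), 42.03715133666992) 0.0457 [501.3 171.8]
cover L 236 ((503.96539306640625, 178.7133026123047), 40.16954040527344) 0.0485 [503.7 179.7]
plate L 311 ((503.15179443359375, 178.84678649902344), 56.400047302246094) 0.0107 [497.2 157.8]
plate R 231 ((504.4634094238281, -92.77490997314453), 73.407958984375) 0.0081 [ 487.  -129.1]
standrim L 82 ((502.75726318359375, 176.1631622314453), 39.312095642089844) 0.0304 [498.3 152.1]
standrim R 160 ((489.0986633300781, -119.89939880371094), 27.229318618774414) 0.0299 [ 488.2 -125.2]
[0.5111 0.0665 0.0009]
[[ 76.59807716  76.34852073]
 [ 23.09799965 279.75434179]] [[-13.06928466 435.48086661]
 [262.36379016 461.40424322]]
```

View pics/top_c.png

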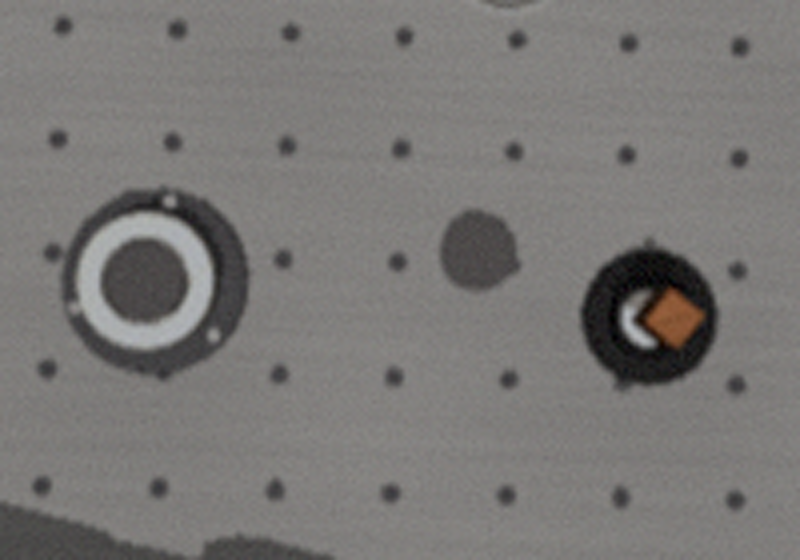

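View pics/side_c.png

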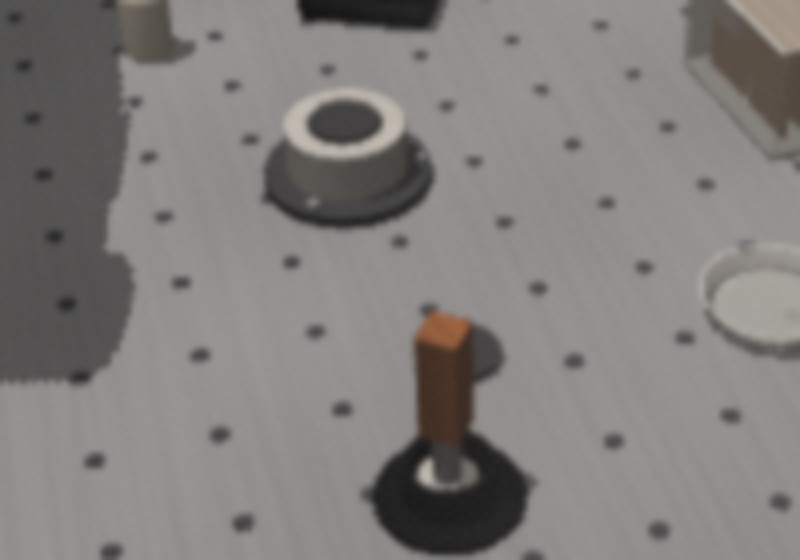

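```bash
cat >> h.py <<'E'
from scipy.spatial.transform import Rotation as R
def rot(o): return R.from_quat(o["ee_rot"],scalar_first=True)
def go(pos,yaw=None):
    "shift mm and turn deg in tool axes from measured pose to TCP pos (m), pointing down, tool y at world yaw deg"
    o=r.get_obs();A=rot(o);s=A.inv().apply(np.array(pos)-o["tool_pos"])*1000
    if yaw is None: t=np.zeros(3)
    else:
        c,n=np.cos(np.radians(yaw)),np.sin(np.radians(yaw))
        T=R.from_matrix(np.array([[-n,c,0],[c,n,0],[0,0,-1.]]))
        T=R.from_matrix(np.array([[n,c,0],[-c,n,0],[0,0,1.]])@np.diag([-1,1,-1]))
        t=(A.inv()*T).as_rotvec(degrees=True)
    print("pos",o["tool_pos"].round(4),"shift",s.round(1),"turn",t.round(2),"t",o["clock"],"F",o["force"].round(2),"w",round(float(o["gripper_width"]),4),"ff",o["finger_force"].round(1))
E
python3 - <<'E'
from h import *
for n in("top","side"):
    f=np.load(n+"0.npz");W=cloud(n,f["d"])
    m=(W[...,2]>.115)&(W[...,2]<.127)&(abs(W[...,0]-.49)<.03)&(abs(W[...,1]+.12)<.03)
    q=(W[m][:,:2]*1000);print(n,m.sum(),q.mean(0),cv2.minAreaRect(q.astype(np.float32)),np.median(W[m][:,2]))
    # whole handle, via max over angle of mask fit
    best=[]
    for a in range(0,90):
        c,s=np.cos(np.radians(a)),np.sin(np.radians(a));z=q@np.array([[c,-s],[s,c]]);e=np.percentile(z,98,0)-np.percentile(z,2,0)
        best.append((e.sum(),a,e.round(1)))
    print(sorted(best,key=lambda t:t[0])[:4])
    # edge-based: backproject upsampled colour contour on plane z=.121
    p=f["p"].astype(np.float32);k=8;u0,v0=(300,235) if n=="top" else (245,215)
    c=cv2.resize(f["p"][v0:v0+50,u0:u0+40],None,fx=k,fy=k,interpolation=cv2.INTER_CUBIC).astype(int)
    mm=((c[...,2]>1.5*c[...,0])&(c[...,2]>(110 if n=="top" else 130))).astype(np.uint8)
    cs,_=cv2.findContours(mm,0,1);cc=max(cs,key=cv2.contourArea).reshape(-1,2)/k+[u0,v0]-.5+.5/k
    cal=r.calibration(n);K=np.array(cal["intrinsics"]);V=np.array(cal["view"])
    ray=np.c_[(cc[:,0]-K[0,2])/K[0,0],-(cc[:,1]-K[1,2])/K[1,1],-np.ones(len(cc))]@V[:3,:3];C=-V[:3,:3].T@V[:3,3]
    X=C+ray*((.121-C[2])/ray[:,2])[:,None];print("contour",cv2.minAreaRect((X[:,:2]*1000).astype(np.float32)))
go([.4895,-.1195,.231],45-0)
go([.4895,-.1195,.231],-45)
E
```

```text
top 121 [ 489.52117547 -117.79662744] ((489.45513916015625, -118.27938842773438), (24.0800838470459, 23.79288673400879), 52.52011489868164) 0.12052637782429325
[(np.float64(45.413105860200915), 54, array([22.7, 22.7])), (np.float64(45.45786197551607), 55, array([22.8, 22.7])), (np.float64(45.56319003018575), 53, array([22.8, 22.8])), (np.float64(45.62731522913549), 56, array([22.9, 22.8]))]
contour ((488.81005859375, -117.98818969726562), (22.30213737487793, 22.185081481933594), 52.11203384399414)
side 121 [ 488.82570323 -120.23990066] ((489.38726806640625, -118.19774627685547), (27.192508697509766, 24.315431594848633), 48.86537170410156) 0.12119937897308258
[(np.float64(46.017126771325735), 56, array([23.4, 22.6])), (np.float64(46.07093724589501), 55, array([23.4, 22.6])), (np.float64(46.103487931134), 57, array([23.5, 22.6])), (np.float64(46.1813574644803), 54, array([23.5, 22.7]))]
contour ((489.13861083984375, -117.42399597167969), (21.764904022216797, 21.792879104614258), 52.14788055419922)Traceback (most recent call last):
  File "<stdin>", line 20, in <module>
  File "h.py", line 23, in go
    print("pos",o["tool_pos"].round(4),"shift",s.round(1),"turn",t.round(2),"t",o["clock"],"F",o["force"].round(2),"w",round(float(o["gripper_width"]),4),"ff",o["finger_force"].round(1))
                                                                                                                                                               ^^^^^^^^^^^^^^^^^^^^^^^
AttributeError: 'float' object has no attribute 'round'
```

```bash
sed -i '/T=R.from_matrix(np.array(\[\[-n/d; s/o\["finger_force"\].round(1)/round(float(o["finger_force"]),1)/' h.py; sed -i 's/T=R.from_matrix(.*/T=R.from_matrix(np.array([[-n,c,0],[c,n,0],[0,0,-1.]]))/' h.py
python3 - <<'E'
from h import *
o=r.get_obs();print(rot(o).as_matrix().round(3))
go([.4892,-.1185,.21],53)
E
```

```text
[[-0.96   0.28  -0.   ]
 [ 0.28   0.96  -0.001]
 [-0.    -0.001 -1.   ]]
pos [0.1469 0.5036 0.2307] shift [-502.8 -501.4   21.4] turn [-7.000e-02  2.000e-02  2.074e+01] t 0.1 F [-0.06 -0.01 -0.4 ] w 0.0854 ff 0.0
```

drive_tool --series '[[85,[-30,-30,0],[0,0,1]],[85,[-65,-65,0],[0,0,4]],[85,[-100,-100,0],[0,0,7]],[85,[-135,-135,0],[0,0,10]],[85,[-170,-170,5],[0,0,13]],[85,[-205,-205,10],[0,0,16]],[85,[-240,-240,15],[0,0,19]],[85,[-275,-275,20],[0,0,20.7]],[85,[-310,-310,21],[0,0,20.7]],[85,[-345,-345,21],[0,0,20.7]],[85,[-380,-380,21],[0,0,20.7]],[85,[-415,-415,21],[0,0,20.7]]]'

```text
clock: 1.3
tool_pos: [0.4296, -0.0128, 0.2103]
ee_rot: [0.0, 0.317, 0.948, 0.0]
force: [0.4, 1.0, -0.7]
gripper_width: 0.0846
finger_force: 0.0
```

Run:
```python
from h import *
go([.4892,-.1185,.16],53)
```

```text
pos [ 0.4296 -0.0128  0.2103] shift [-111.2  -48.6   50.3] turn [0.   0.   0.02] t 1.3 F [ 0.45  0.96 -0.71] w 0.0846 ff 0.0
```

drive_tool --series '[[85,[-40,-17,0],[0,0,0]],[85,[-75,-33,15],[0,0,0]],[85,[-100,-44,30],[0,0,0]],[85,[-111,-48,40],[0,0,0]],[85,[-111,-48,45],[0,0,0]],[85,[-111,-48,45],[0,0,0]],[85,[-111,-48,45],[0,0,0]],[85,[-111,-48,45],[0,0,0]]]'

```text
clock: 2.1
tool_pos: [0.489, -0.1148, 0.1661]
ee_rot: [0.001, 0.316, 0.949, 0.0]
force: [-0.6, 0.6, 0.2]
gripper_width: 0.0852
finger_force: 0.0
```

Run:
```python
from h import *
go([.4892,-.1185,.072],53)
for n in("side","top"):
    p,d=r.get_image(n);cv2.imwrite(f"pics/{n}1.png",p)
    print(n,proj(n,r.get_obs()["tool_pos"]))
p=[cv2.imread(f"pics/{n}1.png") for n in("side","top")]
cv2.imwrite("pics/pair1.png",cv2.resize(np.hstack([p[0][120:320,160:360],p[1][150:350,220:420]]),None,fx=2,fy=2))
```

```text
pos [ 0.489  -0.1148  0.1661] shift [-2.3 -2.9 94.2] turn [0.02 0.05 0.12] t 2.1 F [-0.62  0.62  0.16] w 0.0852 ff 0.0
side [[259.40438516 208.437493  ]]
top [[324.99090305 254.00746727]]
```

View pics/pair1.png

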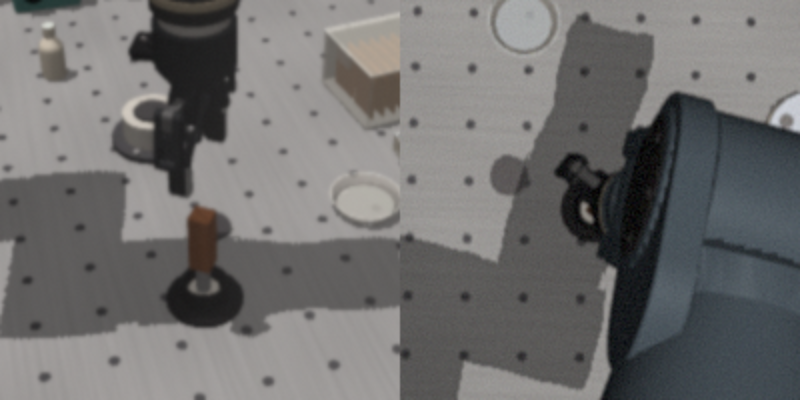

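The left half shows the open fingers straddling the line above the handle top, at about (198,170) over the handle at (202,215). I'll go down in stages, correcting on the way.

drive_tool --series '[[85,[-1,-2,10],[0,0,0]],[85,[-2,-3,20],[0,0,0]],[85,[-2,-3,30],[0,0,0]],[85,[-2,-3,35],[0,0,0]],[85,[-2,-3,35],[0,0,0]],[85,[-2,-3,35],[0,0,0]]]'

```text
clock: 2.8
tool_pos: [0.4888, -0.1194, 0.1302]
ee_rot: [-0.0, 0.317, 0.948, -0.0]
force: [0.9, -0.2, 0.5]
gripper_width: 0.0852
finger_force: 0.0
```

Run:
```python
from h import *
go([.4892,-.1185,.072],53)
```

```text
pos [ 0.4888 -0.1194  0.1302] shift [ 0.2  1.  58.2] turn [-0.01 -0.02  0.04] t 2.8 F [ 0.92 -0.19  0.54] w 0.0852 ff 0.0
```

drive_tool --series '[[85,[0,0,15],[0,0,0]],[85,[0,0,30],[0,0,0]],[85,[0,0,42],[0,0,0]],[85,[0,0,52],[0,0,0]],[85,[0,0,58],[0,0,0]],[85,[0,0,58],[0,0,0]],[85,[0,0,58],[0,0,0]]]'

```text
clock: 3.5
tool_pos: [0.489, -0.1194, 0.0726]
ee_rot: [0.0, 0.317, 0.948, -0.0]
force: [-0.2, 0.6, 0.5]
gripper_width: 0.085
finger_force: 0.0
```

drive_tool --series '[[50,[0,0,0],[0,0,0]],[40,[0,0,0],[0,0,0]],[32,[0,0,0],[0,0,0]],[26,[0,0,0],[0,0,0]],[20,[0,0,0],[0,0,0]],[15,[0,0,0],[0,0,0]],[15,[0,0,0],[0,0,0]],[15,[0,0,0],[0,0,0]],[15,[0,0,0],[0,0,0]],[15,[0,0,0],[0,0,0]]]' --squeeze 80

```text
clock: 4.5
tool_pos: [0.4889, -0.1194, 0.0726]
ee_rot: [0.0, 0.317, 0.948, -0.0]
force: [-1.0, -0.0, 5.6]
gripper_width: 0.0231
finger_force: 78.3
```

Run:
```python
from h import *
go([.4892,-.1185,.172],53)
```

```text
pos [ 0.4889 -0.1194  0.0726] shift [  0.3   0.9 -99.4] turn [-0.01  0.02  0.04] t 4.5 F [-0.98 -0.04  5.57] w 0.0231 ff 78.3
```

drive_tool --series '[[15,[0,0,-5],[0,0,0]],[15,[0,0,-15],[0,0,0]],[15,[0,0,-30],[0,0,0]],[15,[0,0,-50],[0,0,0]],[15,[0,0,-70],[0,0,0]],[15,[0,0,-85],[0,0,0]],[15,[0,0,-90],[0,0,0]],[15,[0,0,-90],[0,0,0]],[15,[0,0,-90],[0,0,0]]]'

```text
clock: 5.4
tool_pos: [0.4885, -0.1193, 0.1618]
ee_rot: [-0.0, 0.317, 0.948, -0.0]
force: [0.9, -0.5, -2.1]
gripper_width: 0.0234
finger_force: 78.4
```

Run:
```python
from h import *
go([.5037,.1805,.163],53)
for n in("side","top"):
    p,d=r.get_image(n);cv2.imwrite(f"pics/{n}2.png",p);np.savez(n+"2.npz",p=p,d=d)
p=[cv2.imread(f"pics/{n}2.png") for n in("side","top")]
cv2.imwrite("pics/pair2.png",cv2.resize(np.hstack([p[0][120:320,160:360],p[1][150:350,220:420]]),None,fx=2,fy=2))
```

```text
pos [ 0.4885 -0.1193  0.1618] shift [168.1 248.7  -1.2] turn [-0.02 -0.04  0.04] t 5.4 F [ 0.88 -0.5  -2.1 ] w 0.0234 ff 78.4
```

View pics/pair2.png

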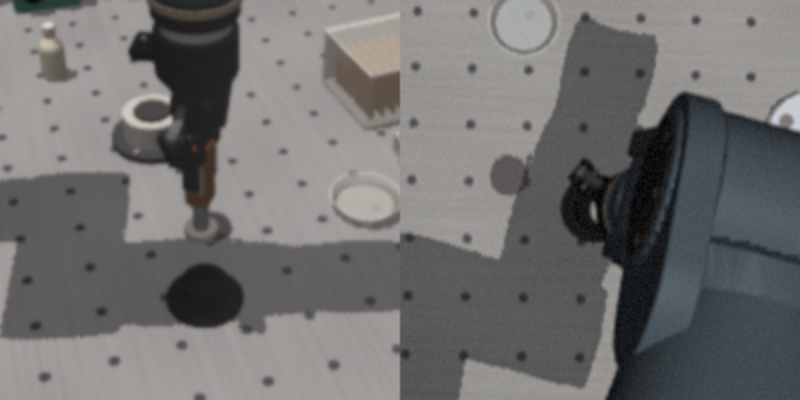

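The left half shows the tool out of the stand and upright in the fingers, foot at (205,230), with the empty cup below. I'll carry it over the housing.

drive_tool --series '[[15,[7,10,0],[0,0,0]],[15,[24,35,0],[0,0,0]],[15,[47,70,0],[0,0,0]],[15,[71,105,0],[0,0,0]],[15,[94,140,0],[0,0,0]],[15,[118,175,0],[0,0,0]],[15,[141,209,0],[0,0,0]],[15,[158,234,0],[0,0,0]],[15,[168,248.5,0],[0,0,0]],[15,[168,248.5,0],[0,0,0]],[15,[168,248.5,0],[0,0,0]],[15,[168,248.5,0],[0,0,0]]]'

```text
clock: 6.7
tool_pos: [0.5036, 0.1797, 0.1621]
ee_rot: [-0.0, 0.317, 0.948, -0.0]
force: [0.5, 0.4, -1.4]
gripper_width: 0.0233
finger_force: 78.5
```

```bash
cat > foot.py <<'E'
from h import *
go([.5037,.1805,.1186],53)
o=r.get_obs();t=o["tool_pos"]
p,d=r.get_image("side");cv2.imwrite("pics/side3.png",p);W=cloud("side",d)
f=t[2]-.0666
near=(np.hypot(W[...,0]-t[0],W[...,1]-t[1])<.03)
V=np.array(r.calibration("side")["view"]);C=-V[:3,:3].T@V[:3,3];dr=(t-C)[:2];dr/=np.hypot(*dr);lt=np.array([-dr[1],dr[0]])
for z0,z1 in((f+.001,f+.009),(f+.012,f+.042),(f+.05,f+.09)):
    m=near&(W[...,2]>z0)&(W[...,2]<z1);q=(W[m][:,:2]-t[:2])*1000
    if len(q)>5:
        a=q@dr;b=q@lt;print(len(q),"zmed-f",np.median(W[m][:,2]-f).round(4),"front",np.percentile(a,3).round(1),"lat",np.percentile(b,[1,99]).round(1),np.percentile(b,[1,99]).mean().round(1))
print("dr",dr.round(3))
m=near&(W[...,2]>.049)
print("lowest tool z",np.percentile(W[m][:,2],[0.5,2,5]).round(4),"expected",f.round(4))
u,v=proj("side",t)[0].astype(int)
cv2.imwrite("pics/side3c.png",cv2.resize(p[v-50:v+90,u-70:u+70],None,fx=4,fy=4,interpolation=cv2.INTER_CUBIC))
E
python3 foot.py
```

```text
pos [0.5036 0.1797 0.1621] shift [ 0.4  0.7 43.5] turn [-0.05 -0.01  0.01] t 6.7 F [ 0.48  0.43 -1.42] w 0.0233 ff 78.5
35 zmed-f 0.0058 front -18.0 lat [-16.1  16. ] -0.1
74 zmed-f 0.0254 front -10.9 lat [-9.9 11. ] 0.6
172 zmed-f 0.073 front -22.7 lat [-16.2  17. ] 0.4
dr [0.19  0.982]
lowest tool z [0.0491 0.0495 0.05  ] expected 0.0955
```

View pics/side3c.png

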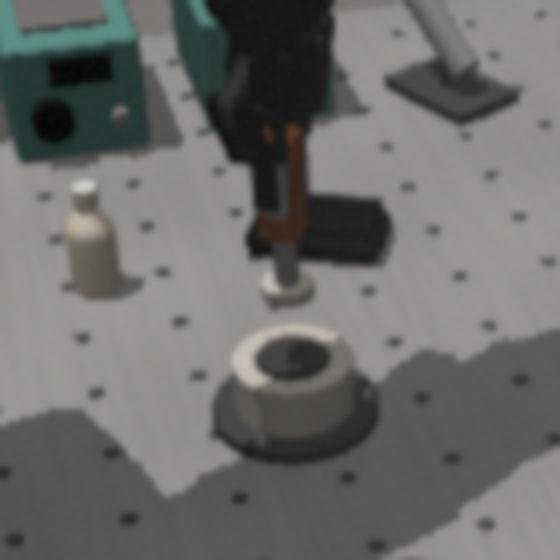

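The crop shows the foot at (287,288), level and directly above the cover at (292,358). Depth puts the foot within 1 mm of the TCP axis, so I'll descend to just above contact.

drive_tool --series '[[15,[0.4,0.7,8],[0,0,0]],[15,[0.4,0.7,18],[0,0,0]],[15,[0.4,0.7,28],[0,0,0]],[15,[0.4,0.7,36],[0,0,0]],[15,[0.4,0.7,41],[0,0,0]],[15,[0.4,0.7,43],[0,0,0]],[15,[0.4,0.7,43],[0,0,0]],[15,[0.4,0.7,43],[0,0,0]],[15,[0.4,0.7,43],[0,0,0]]]'

```text
clock: 7.65
tool_pos: [0.5044, 0.1811, 0.1197]
ee_rot: [0.0, 0.317, 0.948, 0.0]
force: [-0.3, -0.0, -2.3]
gripper_width: 0.0231
finger_force: 78.6
```

drive_tool --series '[[15,[0,0,1],[0,0,0]],[15,[0,0,2],[0,0,0]],[15,[0,0,3],[0,0,0]],[15,[0,0,4],[0,0,0]],[15,[0,0,5],[0,0,0]],[15,[0,0,5],[0,0,0]]]'

```text
clock: 8.25
tool_pos: [0.5041, 0.1811, 0.1143]
ee_rot: [-0.0, 0.317, 0.948, -0.0]
force: [-0.2, -1.0, -0.2]
gripper_width: 0.0234
finger_force: 79.2
```

Contact is beginning at TCP z of about 0.1145, as predicted. Next I'll press through the catches.

drive_tool --series '[[15,[0,0,0.7],[0,0,0]],[15,[0,0,1.4],[0,0,0]],[15,[0,0,2.1],[0,0,0]],[15,[0,0,2.8],[0,0,0]],[15,[0,0,3],[0,0,0]]]'

```text
clock: 8.75
tool_pos: [0.5045, 0.1812, 0.1119]
ee_rot: [0.001, 0.317, 0.948, 0.0]
force: [-0.7, -0.2, 3.9]
gripper_width: 0.0227
finger_force: 79.7
```

drive_tool --series '[[15,[0,0,0.7],[0,0,0]],[15,[0,0,1.4],[0,0,0]],[15,[0,0,2],[0,0,0]],[15,[0,0,2],[0,0,0]]]'

```text
clock: 9.15
tool_pos: [0.5043, 0.1811, 0.1093]
ee_rot: [0.0, 0.317, 0.948, 0.0]
force: [1.2, 0.5, 1.5]
gripper_width: 0.0229
finger_force: 79.2
```

drive_tool --series '[[15,[0,0,0.7],[0,0,0]],[15,[0,0,1.4],[0,0,0]],[15,[0,0,2],[0,0,0]],[15,[0,0,2],[0,0,0]]]'

```text
clock: 9.55
tool_pos: [0.5038, 0.1809, 0.1068]
ee_rot: [-0.0, 0.317, 0.948, -0.0]
force: [0.3, -0.4, -2.2]
gripper_width: 0.0233
finger_force: 79.1
```

drive_tool --series '[[15,[0,0,1],[0,0,0]],[15,[0,0,2],[0,0,0]],[15,[0,0,3],[0,0,0]],[15,[0,0,4],[0,0,0]],[15,[0,0,4],[0,0,0]]]'

```text
clock: 10.05
tool_pos: [0.5039, 0.1809, 0.103]
ee_rot: [-0.0, 0.317, 0.948, -0.0]
force: [0.1, -0.3, -1.6]
gripper_width: 0.0232
finger_force: 79.1
```

drive_tool --series '[[15,[0,0,0.5],[0,0,0]],[15,[0,0,1],[0,0,0]],[15,[0,0,1],[0,0,0]]]'

```text
clock: 10.35
tool_pos: [0.504, 0.181, 0.1022]
ee_rot: [-0.0, 0.317, 0.948, -0.0]
force: [0.6, -0.2, -2.7]
gripper_width: 0.0235
finger_force: 79.1
```

drive_tool --series '[[15,[0,0,0.5],[0,0,0]],[15,[0,0,1],[0,0,0]],[15,[0,0,1],[0,0,0]]]'

```text
clock: 10.65
tool_pos: [0.504, 0.181, 0.1012]
ee_rot: [-0.0, 0.317, 0.948, -0.0]
force: [-0.5, 0.1, -2.4]
gripper_width: 0.0236
finger_force: 79.1
```

drive_tool --series '[[15,[0,0,0.5],[0,0,0]],[15,[0,0,1],[0,0,0]],[15,[0,0,1],[0,0,0]]]'

```text
clock: 10.95
tool_pos: [0.504, 0.181, 0.1002]
ee_rot: [-0.0, 0.317, 0.948, -0.0]
force: [1.0, 0.3, -2.1]
gripper_width: 0.0233
finger_force: 79.1
```

drive_tool --series '[[15,[0,0,0.5],[0,0,0]],[15,[0,0,0.8],[0,0,0]],[15,[0,0,0.8],[0,0,0]]]'

```text
clock: 11.25
tool_pos: [0.504, 0.181, 0.0994]
ee_rot: [-0.0, 0.317, 0.948, -0.0]
force: [-0.0, 0.2, -1.9]
gripper_width: 0.0231
finger_force: 79.1
```

drive_tool --series '[[15,[0,0,0.5],[0,0,0]],[15,[0,0,0.8],[0,0,0]],[15,[0,0,0.8],[0,0,0]]]'

```text
clock: 11.55
tool_pos: [0.5041, 0.181, 0.0986]
ee_rot: [-0.0, 0.317, 0.948, -0.0]
force: [-0.4, -0.2, -1.6]
gripper_width: 0.0228
finger_force: 79.1
```

drive_tool --series '[[15,[0,0,0.5],[0,0,0]],[15,[0,0,0.8],[0,0,0]],[15,[0,0,0.8],[0,0,0]]]'

```text
clock: 11.85
tool_pos: [0.5042, 0.181, 0.0982]
ee_rot: [0.0, 0.317, 0.948, 0.0]
force: [-1.1, 0.4, 1.1]
gripper_width: 0.0228
finger_force: 79.6
```

drive_tool --series '[[15,[0,0,0.5],[0,0,0]],[15,[0,0,0.9],[0,0,0]],[15,[0,0,0.9],[0,0,0]]]'

```text
clock: 12.15
tool_pos: [0.5043, 0.1811, 0.0981]
ee_rot: [0.0, 0.317, 0.948, 0.0]
force: [-3.3, -1.0, 12.1]
gripper_width: 0.023
finger_force: 80.8
```

drive_tool --series '[[15,[0,0,0.1],[0,0,0]],[15,[0,0,0.1],[0,0,0]],[15,[0,0,0.1],[0,0,0]]]'

```text
clock: 12.45
tool_pos: [0.5043, 0.1811, 0.0981]
ee_rot: [0.001, 0.317, 0.948, 0.0]
force: [-3.4, -1.1, 13.0]
gripper_width: 0.0233
finger_force: 80.8
```

drive_tool --series '[[15,[0,0,0.1],[0,0,0]],[15,[0,0,0.1],[0,0,0]],[15,[0,0,0.1],[0,0,0]],[15,[0,0,0.1],[0,0,0]],[15,[0,0,0.1],[0,0,0]],[15,[0,0,0.1],[0,0,0]],[15,[0,0,0.1],[0,0,0]],[15,[0,0,0.1],[0,0,0]]]'

```text
clock: 13.25
tool_pos: [0.5043, 0.1811, 0.0981]
ee_rot: [0.001, 0.317, 0.948, 0.0]
force: [-4.3, -1.5, 13.5]
gripper_width: 0.023
finger_force: 81.0
```

drive_tool --series '[[15,[0,0,-1],[0,0,0]],[15,[0,0,-3],[0,0,0]],[15,[0,0,-8],[0,0,0]],[15,[0,0,-18],[0,0,0]],[15,[0,0,-33],[0,0,0]],[15,[0,0,-50],[0,0,0]],[15,[0,0,-62],[0,0,0]],[15,[0,0,-67],[0,0,0]],[15,[0,0,-67],[0,0,0]],[15,[0,0,-67],[0,0,0]]]'

```text
clock: 14.25
tool_pos: [0.5038, 0.1809, 0.1634]
ee_rot: [-0.0, 0.317, 0.948, -0.0]
force: [1.3, -0.2, -2.1]
gripper_width: 0.0232
finger_force: 78.7
```

Run:
```python
from h import *
go([.489,-.1194,.162],53)
p,d=r.get_image("side");cv2.imwrite("pics/side4.png",p);W=cloud("side",d);t=r.get_obs()["tool_pos"]
m=(np.hypot(W[...,0]-.504,W[...,1]-.1795)<.013)&(W[...,2]<.06);q=W[m]
print("inside bore z",np.percentile(q[:,2],[5,25,50,75,95]).round(4))
c,*_=np.linalg.lstsq(np.c_[q[:,:2]-q[:,:2].mean(0),np.ones(len(q))],q[:,2],rcond=None);print("slopes",c.round(3),len(q))
u,v=proj("side",[.504,.18,.046])[0].astype(int)
cv2.imwrite("pics/side4c.png",cv2.resize(p[v-60:v+40,u-60:u+60],None,fx=5,fy=5,interpolation=cv2.INTER_CUBIC))
```

```text
pos [0.5038 0.1809 0.1634] shift [-168.7 -248.9    1.5] turn [-0.04 -0.02  0.04] t 14.25 F [ 1.33 -0.19 -2.1 ] w 0.0232 ff 78.7
inside bore z [0.0304 0.0318 0.0326 0.0335 0.0344]
slopes [-0.008 -0.089  0.033] 26
```

View pics/side4c.png

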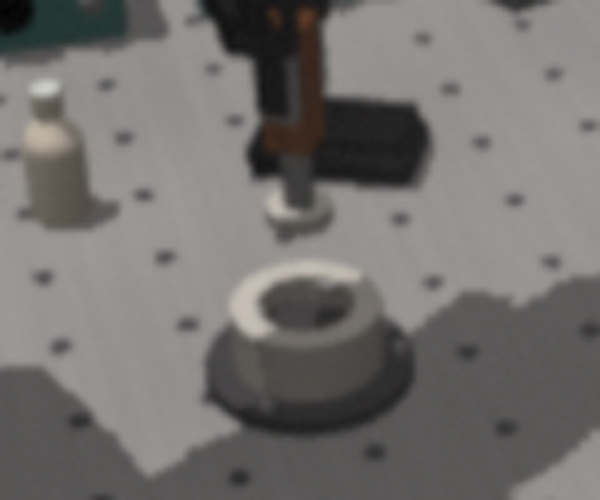

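The cover is now deep in the bore, at (305,300) in the crop. Its top sits at about 32 mm and is level within noise, so I'll take the tool back.

drive_tool --series '[[15,[-7,-10,0],[0,0,0]],[15,[-24,-35,0],[0,0,0]],[15,[-47,-70,0],[0,0,0]],[15,[-71,-105,0],[0,0,0]],[15,[-94,-140,0],[0,0,0]],[15,[-118,-175,0],[0,0,0]],[15,[-141,-209,0],[0,0,0]],[15,[-158,-234,0],[0,0,0]],[15,[-168.5,-249,0],[0,0,0]],[15,[-168.5,-249,0],[0,0,0]],[15,[-168.5,-249,0],[0,0,0]],[15,[-168.5,-249,0],[0,0,0]]]'

```text
clock: 15.5
tool_pos: [0.4887, -0.1188, 0.1636]
ee_rot: [-0.0, 0.317, 0.948, 0.0]
force: [-0.6, 0.8, -2.1]
gripper_width: 0.023
finger_force: 78.9
```

```bash
sed -i 's/.5037,.1805,.1186/.489,-.1194,.0726/' foot.py; python3 foot.py
```

```text
pos [ 0.4887 -0.1188  0.1636] shift [-0.7 -0.3 91. ] turn [-0.01 -0.04  0.06] t 15.5 F [-0.61  0.82 -2.11] w 0.023 ff 78.9
50 zmed-f 0.0055 front -16.1 lat [-15.2  17. ] 0.9
95 zmed-f 0.025 front -8.0 lat [-15.3  13. ] -1.2
226 zmed-f 0.0729 front -23.4 lat [-16.6  16.7] 0.0
dr [0.249 0.968]
lowest tool z [0.0999 0.1026 0.1065] expected 0.097
```

drive_tool --series '[[15,[-0.8,-0.5,10],[0,0,0]],[15,[-0.8,-0.5,25],[0,0,0]],[15,[-0.8,-0.5,40],[0,0,0]],[15,[-0.8,-0.5,52],[0,0,0]],[15,[-0.8,-0.5,62],[0,0,0]],[15,[-0.8,-0.5,70],[0,0,0]],[15,[-0.8,-0.5,77],[0,0,0]],[15,[-0.8,-0.5,83],[0,0,0]],[15,[-0.8,-0.5,87],[0,0,0]],[15,[-0.8,-0.5,88],[0,0,0]],[15,[-0.8,-0.5,88],[0,0,0]]]'

```text
clock: 16.65
tool_pos: [0.4894, -0.1202, 0.0759]
ee_rot: [0.0, 0.317, 0.948, -0.0]
force: [0.0, -0.3, -1.4]
gripper_width: 0.0231
finger_force: 78.9
```

drive_tool --series '[[15,[0,0,0.7],[0,0,0]],[15,[0,0,1.4],[0,0,0]],[15,[0,0,2],[0,0,0]],[15,[0,0,2],[0,0,0]]]'

```text
clock: 17.05
tool_pos: [0.4893, -0.1201, 0.0738]
ee_rot: [0.0, 0.317, 0.948, -0.0]
force: [0.5, 0.1, -1.5]
gripper_width: 0.0232
finger_force: 78.9
```

drive_tool --series '[[15,[0,0,0.5],[0,0,0]],[15,[0,0,1],[0,0,0]],[15,[0,0,1.4],[0,0,0]],[15,[0,0,1.4],[0,0,0]]]'

```text
clock: 17.45
tool_pos: [0.4894, -0.1202, 0.0726]
ee_rot: [0.0, 0.317, 0.948, -0.0]
force: [-0.2, 1.5, 0.7]
gripper_width: 0.0235
finger_force: 79.6
```

Floor contact, at the same height as at pick-up. I'll open the fingers gently and retreat.

drive_tool --series '[[26,[0,0,0],[0,0,0]],[30,[0,0,0],[0,0,0]],[40,[0,0,0],[0,0,0]],[55,[0,0,0],[0,0,0]],[70,[0,0,0],[0,0,0]],[85,[0,0,0],[0,0,0]],[85,[0,0,0],[0,0,0]],[85,[0,0,0],[0,0,0]],[85,[0,0,0],[0,0,0]]]' --squeeze 20

```text
clock: 18.35
tool_pos: [0.4893, -0.1201, 0.0724]
ee_rot: [0.0, 0.317, 0.948, -0.0]
force: [-0.1, 0.4, -0.8]
gripper_width: 0.0846
finger_force: 0.0
```

drive_tool --series '[[85,[0,0,-10],[0,0,0]],[85,[0,0,-25],[0,0,0]],[85,[0,0,-45],[0,0,0]],[85,[0,0,-70],[0,0,0]],[85,[0,0,-95],[0,0,0]],[85,[0,0,-115],[0,0,0]],[85,[0,0,-125],[0,0,0]],[85,[0,0,-130],[0,0,0]],[85,[0,0,-130],[0,0,0]],[85,[0,0,-130],[0,0,0]]]'

```text
clock: 19.35
tool_pos: [0.4889, -0.12, 0.2016]
ee_rot: [-0.001, 0.317, 0.948, -0.0]
force: [-0.6, 0.5, -0.5]
gripper_width: 0.0851
finger_force: 0.0
```

Run:
```python
from h import *
go([.489,-.1194,.2],53)
p,d=r.get_image("side");W=cloud("side",d)
m=(np.hypot(W[...,0]-.489,W[...,1]+.12)<.03)&(W[...,2]>.115)&(W[...,2]<.127);print("handle top",m.sum(),W[m].mean(0).round(4))
m=(np.hypot(W[...,0]-.504,W[...,1]-.1795)<.013)&(W[...,2]<.06);print("cover z",np.median(W[m][:,2]).round(4),m.sum())
cv2.imwrite("pics/side5.png",p)
```

```text
pos [ 0.4889 -0.12    0.2016] shift [0.3 0.5 1.6] turn [-0.03 -0.07  0.04] t 19.35 F [-0.58  0.51 -0.5 ] w 0.0851 ff 0.0
handle top 119 [ 0.4887 -0.1217  0.1208]
cover z 0.0328 12
```

View pics/side5.png

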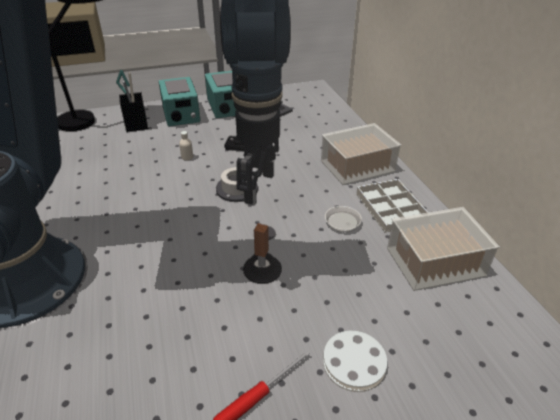

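The tool stands upright in its stand at (262,250), the gripper is clear above it, and everything else is where it was. I'll hand in.

```bash
python3 -c "
from station import r
print(r.sign_off())"
```

```text
the job is handed in; nothing more can be done
None
```

The job is handed in at about 19 s: the cover is past its catches and down on the shim, held there at roughly 15 N for about 0.8 s, with no reading above about 16 N (force was read only between moves). The tool is back upright in its stand, and nothing else was moved.

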